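# Lock a fresh cartridge into the air steriliser

## Robot

A 6-joint arm with a two-finger parallel gripper is mounted at the origin on the work surface. World frame = base frame: x ahead of the robot, y to its left, z up, the work surface at z = 0. Lengths are in m, angles in rad, forces in N, time in s.
With the tool pointing down it reaches from about 0.35 to 0.8 m from the base axis. Payload 7.3 kg.
Tool frame: the origin (TCP) lies at the centre of the arm's flange, where the gripper is bolted on; the fingertips stand bot.tip_extent ahead of it and the grasp point (between the pads) lies 155 mm ahead of it (bot.tip_extent is the distance from the TCP to the fingertips, in m); z points along the fingers, y is the line along which they close (so a half turn about z gives the same grasp; the last joint's range is limited). The gripper opens to 85 mm and grips with 20 to 120 N. Pads are 22 mm wide; open, the fingers measure 114 mm over their backs; the gripper's body (76 mm by 85 mm) begins 54 mm behind the grasp point. The pads swing forward as they close: fully open they stand 13 mm farther back than shut.
Start: joints at [0.99, 0.342, 1.524, -0, 1.275, -0.146], TCP at [0.221, 0.476, 0.405] pointing down, gripper open.
Joint ranges: [-2.53, 2.53], [-0.77, 2.02], [0.04, 2.7], [-1, 4.14], [0.28, 2.66], [-3.11, 3.11]. Speed limits (rad/s): [2.57, 2.57, 3.14, 3.14, 3.14, 3.14].

## Interface

Orientations are given as [roll, pitch, yaw] about the fixed x, y, z axes, in that order (R = Rz(yaw) Ry(pitch) Rx(roll)).
In Python, from plant import bot, vision, job gives the robot as it stands.
- The arm moves only by the tool arm_command, never from a script. Its arguments are lists of equal length, an entry for each row: "linear": the shift along the tool's x, y, z in m, a list of three; "turn": the turn, a rotation vector about the tool's x, y, z in rad, a list of three. A call has 1 to 20 rows; each row shifts and turns the commanded pose from where the row before left it, along the tool's axes as they then stand; what a row does not reach is not made up. A row lasts 1/10 s, in which the tool goes at most 50 mm and 8.59 degrees, less where a joint would pass 70% of its speed; a pose out of reach is approached as far as the arm can. A call with a gripper value outside its range is refused whole. "gripper" is the opening, from 0 (shut) to 1 (fully open), set as the call begins (left out, the last holds). The fingers move at their own pace and stop on an object; "force" is the grip in N (left out, the last holds). Time passes only in rows, so rows that do not move let the fingers close. It gives the time, the measured TCP pose, the force, the opening and the grip force at its end, in the units of the state.
- bot.get_obs(): the state, without advancing time (a new reading comes with each control period).
- vision.camera(name): name is "scene" or "top"; returns a dict with "img" (384x512x3 uint8, red, green, blue), "camera_matrix" (3x3 intrinsics, pixels), "k1" (the pictures are not rectified: a ray, as slopes to the right and down, at radius r is drawn at 1 + k1 r^2 times it, then the intrinsics apply), "R" (3x3) and "t" (3): a world point X has camera coordinates R X + t. Camera axes: x right, y down, z forward; pixel columns grow to the right and rows downward; lengths in m; the calibration is good to about 2 mm. A picture is of the moment at which its call begins. There is no depth.
- job.hand_in(): hands the job in; it is judged then, once.
The state is a dict: "time": time; "joint_pos": joint angles; "joint_velocities": joint speeds; "effort": joint torques, N m; "tool_pos": TCP position; "orientation": TCP orientation; "wrist_force": force on the tool from outside, world axes, zero at the start; "moment": the same for the moment, N m; "grip_width": finger opening in m; "grasp_force": force on a finger pad.
Only numpy, scipy, OpenCV 4.12 (cv2) and the standard library are available. Lean on these libraries where they do the work, as an engineer would, in place of code of your own. Each camera call takes 0.05 s, during which the arm holds its last target. There are 200 camera calls.

## Task

Fit the fresh, green-handled cartridge into the round socket on top of the white air steriliser: let its lugs drop through the socket's slots, push it fully down, twist it a quarter turn clockwise (seen from above) to the stop, and let go so that it stays locked upright. The socket may sit turned a little on the machine, so feel for the slots gently and never force the cartridge; leave the spent black-handled cartridge and the bottles where they are.

Things in the scene. Friction and masses are not known exactly. Their poses are not given: they have to be found in the camera images.
- fresh: fresh cartridge, standing on its neck on the table, 112 mm tall, 0.15 to 0.31 kg. Origin: centre of its underside, z up its axis. Grey neck 52 mm across, 0 to 26 mm up, its foot tapering to 44 mm over the lowest 5 mm; white canister with green band, 76 mm across, 26 to 78 mm up; upright green grip bar on top. A half turn gives the same cartridge.
- grip (a point): in the fresh cartridge's green grip bar, on the axis, 100 mm above its underside. The bar is 56 mm long along the cartridge's x, 14 mm thick along its y, and reaches from 78 to 112 mm. Axes as the cartridge's.
- lugs (a point): on the fresh cartridge's axis, 13 mm above its underside, midway between its two bayonet lugs, which stick out of the neck along +x and -x (in line with the grip bar) to 33.5 mm from the axis; each is 10 mm wide (foot tapered to 8) and 6 mm high (10 to 16 mm above the underside). Axes as the cartridge's.
- unit: white air steriliser, fixed to the table, 200 x 200 mm, 90 mm high, with the grey bayonet collar (88 mm across, 30 mm high) standing on top, coaxial with it. Origin: centre of its underside, z up; its grille and three small lamps face its -x side.
- socket (a point): centre of the socket's mouth, level with the collar's top, 120 mm above the table; axes as the steriliser's. The bore is 55 mm across (74 mm below the lip). A lip 7 mm thick lets the lugs in only through two opposite slots. With the lugs resting on the lip the cartridge's underside is 10 mm below the mouth. Over 60 N in all between cartridge and steriliser counts as forcing it.
- slots (a point): on the socket's axis, 3.5 mm below the mouth, amid the lip; axes as the steriliser's. The two slots, about 13 mm wide, lie along its x axis only roughly: the collar sits turned by an unmeasured angle of up to 0.45 rad either way (ordinary twisting does not turn it). The lugs fit within about 0.06 rad of the slots: feel for the drop.
- seat_rest (a point): where the sprung seat in the socket meets the cartridge's underside, 14 mm below the mouth; axes as the steriliser's. It pushes back 3 N there and 0.7 N more per mm. From 23 mm below the mouth the lugs can turn under the lip; at 26 mm the canister's shoulder is on the collar and it goes no further.
- locked (a point): where the cartridge's underside centre ends up when locked, 20 mm below the mouth; axes as the steriliser's. Held 23 to 26 mm down, the cartridge turns only clockwise from above, about 88 degrees (3 more or less) from the slots to a stop; let go there, the seat lifts it 3 mm into a pocket where it cannot turn back.
- spent: spent cartridge of the same shape with a black grip bar and a grey band, standing on the table near the fresh one (they may be in either place); a bystander
- sprayer_a: trigger spray bottle, translucent with red and white head, 72 mm across, 213 mm tall; origin at the centre of its underside; a bystander
- sprayer_b: a second trigger spray bottle, the same; a bystander
- pump_a: hand-gel pump bottle, 66 mm across, 145 mm tall, label with a green stripe; origin at the centre of its underside; a bystander
- pump_b: a second hand-gel pump bottle, the same; a bystander
Not all that is in view belongs to the job. What is shaped like the fresh but red or yellow is not meant.

How it is judged:
On the way, in this order (a step that is already met when the one before it is completed fails the run):
1. the fresh cartridge is lifted clear of the table (height (world z) of fresh above 0.05 m), for 0.1 s.
2. its lugs have gone down through the slots: underside at least 21.5 mm below the mouth, centred (z of fresh in the frame of socket below -0.0215 m and horizontal distance between fresh and socket below 0.005 m and angle between the x axis of fresh and the x axis of unit, either way round below 0.75 rad), for 0.05 s.
At the end, for the whole second after the job is handed in: the fresh cartridge stands released and at rest in the socket, centred within 5 mm and upright within 0.08 rad, risen into the locking pocket (underside 17.5 to 21.7 mm below the mouth), turned from the slots so that its bar lies more than 0.95 rad from the steriliser's x axis (z of fresh in the frame of socket between -0.0217 and -0.0175 m and horizontal distance between fresh and socket below 0.005 m and angle between the x axis of fresh and the x axis of unit, either way round above 0.95 rad and angle between fresh's own z axis and vertical below 0.08 rad and linear speed of fresh below 0.02 m/s and contact force between fresh and the fingers below 0.1 N); the robot touches nothing.
It fails at once if the cartridge is forced in the socket (over 60 N between it and the steriliser) (contact force between fresh and unit above 60 N).
It fails at once if the spent cartridge is moved more than 20 mm (distance of spent from where it was at the start of the episode above 0.02 m).
It fails at once if a bottle is moved more than 20 mm (distance of any of sprayer_a, sprayer_b, pump_a, pump_b from where it was at the start of the episode above 0.02 m).
It also fails if it takes over 72 s, if anything falls off the work surface, if the arm or the gripper's body presses on something with over 40 N, if the wrist force passes 120 N, or if a joint passes its speed limit or range.

## Working session

There is one attempt and no reset: what is moved stays moved. The work goes in short steps, Python scripts to look and compute and a tool call to move; the robot and the scene stay as the last step left them, time stands still between calls to the robot, and variables do not carry over. Pictures are saved under pics/ and viewed, at most 10 in all, crops included, and the job is handed in when it is done.

Besides the shell and the picture viewer there is one more tool, called after ">>>" as name(argument=value, ...), one argument or row to a line, values as JSON. arm_command: Moves the arm, as the interface text tells. Its arguments: {"type":"object","properties":{"linear":{"type":"array","items":{"type":"array","items":{"type":"number"}}},"turn":{"type":"array","items":{"type":"array","items":{"type":"number"}}},"gripper":{"type":"number"},"force":{"type":"number"}},"required":["linear","turn"]}

```bash
mkdir -p pics; python3 - <<'E'
from plant import bot, vision, job
import cv2, pickle
o=bot.get_obs(); print({k:o[k] for k in ("time","tool_pos","orientation","wrist_force","grip_width")}, bot.tip_extent)
d={}
for n in ("scene","top"):
    c=vision.camera(n); d[n]=c; cv2.imwrite(f"pics/{n}0.png",c["img"][:,:,::-1]); print(n,c["camera_matrix"],c["k1"],c["R"],c["t"])
pickle.dump(d,open("c0.pkl","wb"))
E
```

```text
{'time': 0.0, 'tool_pos': array([0.22105365, 0.47604853, 0.40399643]), 'orientation': array([-3.14002014e+00, -2.44539872e-04,  2.70678803e+00]), 'wrist_force': array([ 0.11519011,  0.02779044, -0.14969053]), 'grip_width': 0.0854842841052095} 0.1734
scene [[348.0653657    0.         260.32295821]
 [  0.         348.0653657  195.77041446]
 [  0.           0.           1.        ]] -0.06874194186487993 [[ 5.43330549e-01  8.39518809e-01  2.89537526e-04]
 [ 7.06728050e-01 -4.57203117e-01 -5.39908115e-01]
 [-4.53130640e-01  2.93553197e-01 -8.41723912e-01]] [-0.22293625 -0.40503168  1.28643627]
top [[366.32353043   0.         258.8533138 ]
 [  0.         366.32353043 188.62452897]
 [  0.           0.           1.        ]] -0.09926755081787589 [[ 0.01488815 -0.99987012 -0.00617163]
 [-0.9923874  -0.0140215  -0.12235455]
 [ 0.12225213  0.00794628 -0.99246727]] [-0.08677593  0.56961842  0.91660316]
```

View pics/scene0.png

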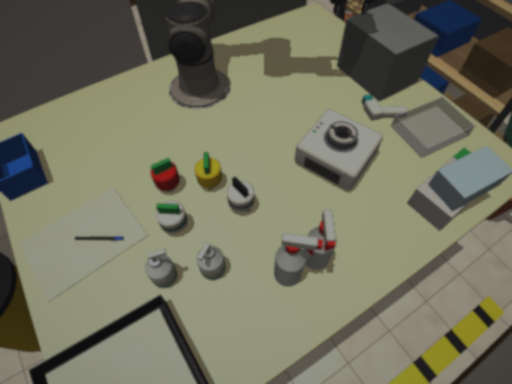

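View pics/top0.png

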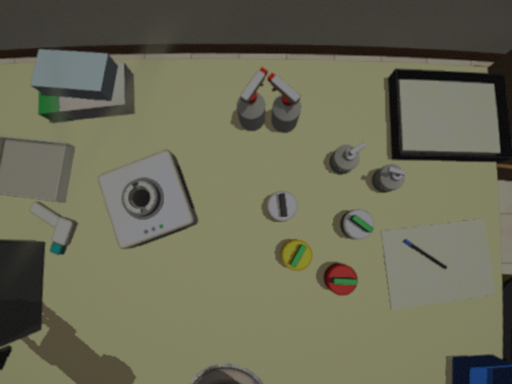

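The top view has the fresh cartridge (white, green bar) at about (358,224), the spent one at (282,206) and the socket at (142,197). In the scene view they are at about (172,215), (240,192) and (342,132). Next I zoom in and measure from both views.

```bash
cat > h.py <<'E'
import numpy as np, cv2
def ray(c,u,v):
    K=c["camera_matrix"]; d=np.array([c["k1"],0,0,0,0.])
    p=cv2.undistortPoints(np.array([[[u,v]]],float),K,d)[0,0]
    R=np.array(c["R"]);t=np.array(c["t"])
    return -R.T@t, R.T@np.array([p[0],p[1],1])
def at(c,u,v,z):
    o,d=ray(c,u,v); return o+d*(z-o[2])/d[2]
def tri(c1,p1,c2,p2):
    o1,d1=ray(c1,*p1);o2,d2=ray(c2,*p2)
    s=np.linalg.lstsq(np.stack([d1,-d2],1),o2-o1,rcond=None)[0]
    a=o1+d1*s[0];b=o2+d2*s[1]; return (a+b)/2,np.linalg.norm(a-b)
def proj(c,X):
    R=np.array(c["R"]); return cv2.projectPoints(np.array(X,float).reshape(-1,3),cv2.Rodrigues(R)[0],np.array(c["t"]),c["camera_matrix"],np.array([c["k1"],0,0,0,0.]))[0].reshape(-1,2)
def green(img,box):
    x0,y0,x1,y1=box; h=cv2.cvtColor(img[y0:y1,x0:x1],cv2.COLOR_RGB2HSV)
    m=cv2.inRange(h,(45,110,40),(85,255,255))
    p=cv2.findNonZero(m).reshape(-1,2)+[x0,y0]; return p
E
python3 - <<'E'
import pickle,cv2,numpy as np
from h import *
d=pickle.load(open("c0.pkl","rb"))
T,S=d["top"],d["scene"]
for c,b in ((T,(335,205,380,245)),(S,(150,195,192,225))):
    p=green(c["img"],b); print(len(p),p.mean(0),cv2.minAreaRect(p.astype(np.float32)))
    if c is T: pt=p.mean(0)
    else: ps=p.mean(0)
print(tri(T,pt,S,ps), at(T,*pt,0.108))
cr=lambda c,x,y,w,h,s:cv2.resize(c["img"][y:y+h,x:x+w],None,fx=s,fy=s,interpolation=cv2.INTER_CUBIC)
a=cr(T,92,146,110,100,4)[:300*2,:400] if 0 else cr(T,92,146,100,100,4)
b=cr(S,290,90,100,100,4); 
cv2.imwrite("pics/z1.png",np.hstack([a,b])[:,:,::-1])
E
```

```text
132 [361.40151515 223.31818182] ((361.4200439453125, 223.44003295898438), (23.200000762939453, 5.80000114440918), 36.869895935058594)
150 [167.72666667 207.88666667] ((167.5482940673828, 207.92071533203125), (21.342689514160156, 7.391047954559326), 4.763641834259033)
(array([ 0.48176148, -0.32775262,  0.10045707]), np.float64(0.0018299360722929727)) [ 0.48190408 -0.32482465  0.108     ]
```

View pics/z1.png

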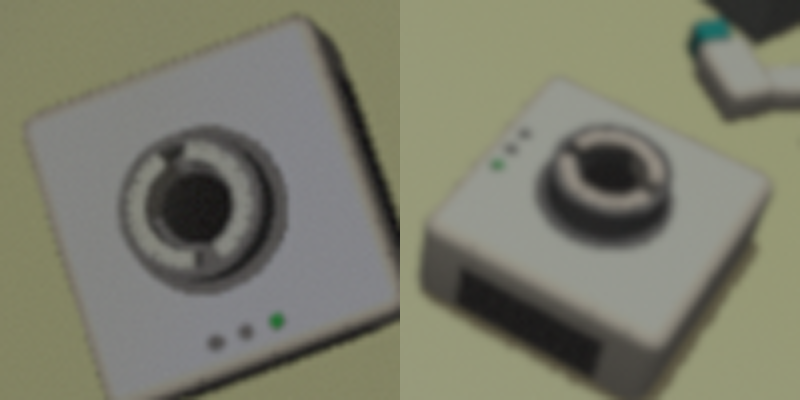

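```bash
python3 - <<'E'
import pickle,cv2,numpy as np
from h import *
d=pickle.load(open("c0.pkl","rb"))
T,S=d["top"],d["scene"]
z=lambda x,y,x0,y0:((x+.5)/4-.5+x0,(y+.5)/4-.5+y0)
t=lambda x,y:z(x,y,92,146)
s=lambda x,y:z(x-400,y,290,90)
m,e=tri(T,t(188.5,206),S,s(611.5,168.5)); print("socket",m,e)
print(at(T,*t(188.5,206),.12),at(S,*s(611.5,168.5),.12))
a,b=at(T,*t(173,152),.12),at(T,*t(204,260),.12); print("slot dir T",np.arctan2(*(a-b)[1::-1]),np.linalg.norm(a-b))
a,b=at(S,*s(568,150),.12),at(S,*s(655,187),.12); print("slot dir S",np.arctan2(*(a-b)[1::-1]),np.linalg.norm(a-b))
a,b=at(T,*t(25,125),.09),at(T,*t(112,400),.09); c=at(T,*t(300,15),.09);f=at(T,*t(400,300),.09)
print("unit x",np.arctan2(*(a-b)[1::-1]),np.arctan2(*(c-f)[1::-1]),"centre",(a+b+c+f)/4)
# fresh/spent bar: triangulated bar direction
for c,bx in ((T,(335,205,380,245)),(S,(150,195,192,225))):
    p=green(c["img"],bx).astype(np.float32); vx,vy,x,y=cv2.fitLine(p,cv2.DIST_L2,0,.01,.01).ravel()
    q=[at(c,x+k*vx*8,y+k*vy*8,.105) for k in(-1,1)]; print("bar yaw",np.arctan2(*(q[1]-q[0])[1::-1]),q)
C=np.array([*( at(T,*t(188.5,206),.12)[:2]+at(S,*s(611.5,168.5),.12)[:2])/2,.12])
th=np.linspace(0,2*np.pi,60)
ims=[]
for c,x0,y0 in((T,92,146),(S,290,90)):
    im=cv2.resize(c["img"][y0:y0+100,x0:x0+100],None,fx=4,fy=4,interpolation=cv2.INTER_CUBIC)
    for r,col in((.044,(255,0,0)),(.0275,(0,0,255))):
        q=proj(c,np.stack([C[0]+r*np.cos(th),C[1]+r*np.sin(th),th*0+.12],1)); q=((q-[x0,y0]+.5)*4-.5)
        cv2.polylines(im,[q.astype(np.int32)],True,col,1)
    ims.append(im)
c=T;im=cv2.resize(T["img"][190:260,250:400],None,fx=800/150,fy=800/150,interpolation=cv2.INTER_CUBIC)[:200]
cv2.imwrite("pics/z2.png",np.hstack(ims)[:,:,::-1])
E
```

```text
socket [0.53483166 0.20528903 0.12061544] 0.00353783950748248
[0.53582413 0.20711824 0.12      ] [0.53392331 0.20390001 0.12      ]
slot dir T 0.3353063403434867 0.06821119522859076
slot dir S -2.691894699362056 0.06888546650868597
unit x 0.3734906823175806 0.37694268412913395 centre [0.53742351 0.20545969 0.09      ]
bar yaw -2.1743815754519478 [array([ 0.49284041, -0.3099276 ,  0.105     ]), array([ 0.47115644, -0.34138039,  0.105     ])]
bar yaw 0.8603107663066731 [array([ 0.47051064, -0.34481286,  0.105     ]), array([ 0.49794021, -0.31293186,  0.105     ])]
```

View pics/z2.png

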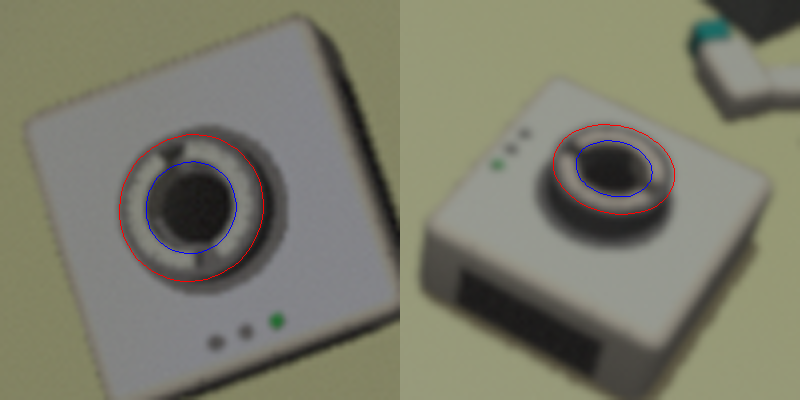

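The overlay puts the socket at about (0.535, 0.205) and shows the slots at roughly 0.34–0.45 rad, which is good enough to set out. To keep the twist within the last joint's range, I'll grasp with q6 ≈ -3.05.

>>> arm_command(
  linear=[
    [0,0,0],
    [0,0,0],
    [0,0,0],
    [0,0,0],
    [0,0,0],
    [0,0,0],
    [0,0,0],
    [0,0,0],
    [0,0,0],
    [0.0068,-0.0352,0],
    [0.0068,-0.0352,0],
    [0.0068,-0.0352,0],
    [0.0068,-0.0352,0],
    [0.0068,-0.0352,0],
    [0.0068,-0.0352,0],
    [0.0068,-0.0352,0],
    [0.0068,-0.0352,0],
    [0.0068,-0.0352,0],
    [0.0068,-0.0352,0],
    [0,0,0],
  ],
  turn=[
    [0,0,-0.146],
    [0,0,-0.146],
    [0,0,-0.146],
    [0,0,-0.146],
    [0,0,-0.146],
    [0,0,-0.146],
    [0,0,-0.146],
    [0,0,-0.146],
    [0,0,-0.146],
    [0,0,0],
    [0,0,0],
    [0,0,0],
    [0,0,0],
    [0,0,0],
    [0,0,0],
    [0,0,0],
    [0,0,0],
    [0,0,0],
    [0,0,0],
    [0,0,0],
  ],
  gripper=0.65,
)

```text
time: 2.1
tool_pos: [0.451, 0.1966, 0.4042]
orientation: [-3.141, -0.001, -2.267]
wrist_force: [-0.2, -0.6, -0.2]
grip_width: 0.0557
grasp_force: 0.0
```

>>> arm_command(
  linear=[
    [0.0241,-0.0225,0],
    [0.0241,-0.0225,0],
    [0.0241,-0.0225,0],
    [0.0241,-0.0225,0],
    [0.0241,-0.0225,0],
    [0.0241,-0.0225,0],
    [0.0241,-0.0225,0],
    [0.0241,-0.0225,0],
    [0.0241,-0.0225,0],
    [0.0241,-0.0225,0],
    [0.0241,-0.0225,0],
    [0.0241,-0.0225,0],
    [0.0241,-0.0225,0],
    [0.0241,-0.0225,0],
    [0.0241,-0.0225,0],
    [0.0241,-0.0225,0],
    [0,0,0],
    [0,0,0],
  ],
  turn=[
    [0,0,0],
    [0,0,0],
    [0,0,0],
    [0,0,0],
    [0,0,0],
    [0,0,0],
    [0,0,0],
    [0,0,0],
    [0,0,0],
    [0,0,0],
    [0,0,0],
    [0,0,0],
    [0,0,0],
    [0,0,0],
    [0,0,0],
    [0,0,0],
    [0,0,0],
    [0,0,0],
  ],
)

```text
time: 3.9
tool_pos: [0.4932, -0.31, 0.4037]
orientation: [3.141, -0.021, -2.291]
wrist_force: [0.2, 1.1, -0.2]
grip_width: 0.0556
grasp_force: 0.0
```

```bash
python3 - <<'E'
from plant import bot, vision, job
import cv2,numpy as np
o=bot.get_obs(); print({k:o[k] for k in ("time","tool_pos","orientation","joint_pos","wrist_force","grip_width")})
from h import *
ims=[]
for n in("scene","top"):
    c=vision.camera(n); tp=o["tool_pos"]
    u,v=proj(c,[[.4825,-.327,.105]])[0].astype(int); x0,y0=u-50,v-50
    im=cv2.resize(c["img"][y0:y0+100,x0:x0+100],None,fx=4,fy=4,interpolation=cv2.INTER_CUBIC)
    q=proj(c,[[*tp[:2],tp[2]-.155]])[0]; q=((q-[x0,y0]+.5)*4-.5).astype(int)
    cv2.circle(im,tuple(int(k) for k in q),3,(255,0,0),-1); ims.append(im)
cv2.imwrite("pics/z3.png",np.hstack(ims)[:,:,::-1])
E
```

```text
{'time': 3.9, 'tool_pos': array([ 0.49316384, -0.30998441,  0.40371004]), 'orientation': array([ 3.14094761, -0.02125508, -2.29072722]), 'joint_pos': array([-0.68754914,  0.45002112,  1.35944517, -0.02183494,  1.33351395,
       -3.10405657]), 'wrist_force': array([ 0.21492173,  1.13889897, -0.1621753 ]), 'grip_width': 0.05564477376541507}
```

View pics/z3.png

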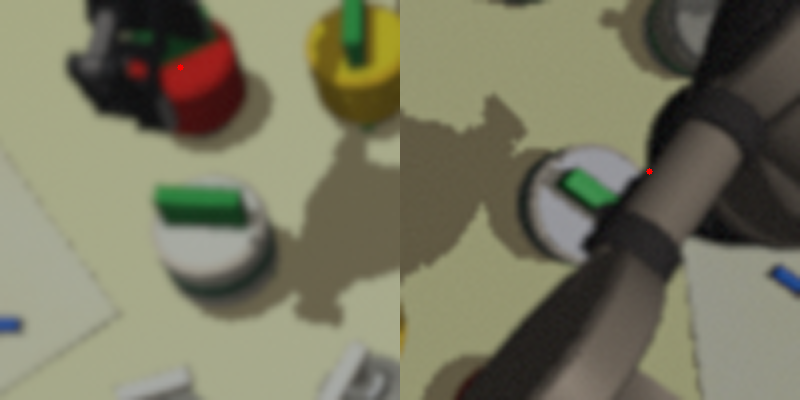

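The wrist neared its joint limit because the shoulder is offset, so the TCP (red dot) stopped about 20 mm short. I'll use yaw 3.92 and let the pads square up the bar, a turn of about 0.14 rad.

```bash
cat >> h.py <<'E'
from scipy.spatial.transform import Rotation as Ro
def delta(o,pos,yaw):
    A=Ro.from_euler("xyz",o["orientation"]); B=Ro.from_euler("xyz",[np.pi,0,yaw])
    print("turn",(A.inv()*B).as_rotvec().round(4)," lin after turn",B.inv().apply(np.array(pos)-o["tool_pos"]).round(4))
E
python3 - <<'E'
from plant import bot
from h import *
delta(bot.get_obs(),[.4825,-.327,.404],3.92)
E
```

```text
turn [-0.0009 -0.0213  0.0734]  lin after turn [ 0.0199 -0.0052  0.0003]
```

>>> arm_command(
  linear=[
    [0,0,0],
    [0.01,-0.0026,0],
    [0.01,-0.0026,0],
    [0,0,0],
    [0,0,0.03],
    [0,0,0.03],
    [0,0,0.03],
    [0,0,0.03],
    [0,0,0.02],
    [0,0,0.007],
    [0,0,0],
    [0,0,0],
  ],
  turn=[
    [-0.001,-0.021,0.0734],
    [0,0,0],
    [0,0,0],
    [0,0,0],
    [0,0,0],
    [0,0,0],
    [0,0,0],
    [0,0,0],
    [0,0,0],
    [0,0,0],
    [0,0,0],
    [0,0,0],
  ],
)

```text
time: 5.2
tool_pos: [0.4828, -0.3288, 0.2586]
orientation: [-3.139, -0.001, -2.364]
wrist_force: [0.4, 0.2, 0.9]
grip_width: 0.0559
grasp_force: 0.0
```

>>> arm_command(
  linear=[
    [0,0,0],
    [0,0,0],
    [0,0,0],
    [0,0,0],
    [0,0,0],
    [0,0,0],
    [0,0,0],
    [0,0,0],
  ],
  turn=[
    [0,0,0],
    [0,0,0],
    [0,0,0],
    [0,0,0],
    [0,0,0],
    [0,0,0],
    [0,0,0],
    [0,0,0],
  ],
  gripper=0,
  force=50,
)

```text
time: 6.0
tool_pos: [0.4827, -0.3286, 0.2583]
orientation: [-3.139, -0.001, -2.364]
wrist_force: [-0.3, 1.1, 5.9]
grip_width: 0.0131
grasp_force: 51.0
```

```bash
python3 - <<'E'
from plant import bot, vision, job
import cv2,numpy as np
o=bot.get_obs(); print({k:o[k] for k in ("time","tool_pos","orientation","joint_pos","wrist_force","grip_width")})
from h import *
ims=[]
for n in("scene","top"):
    c=vision.camera(n); tp=o["tool_pos"]
    u,v=proj(c,[[.4825,-.327,.105]])[0].astype(int); x0,y0=u-50,v-50
    im=cv2.resize(c["img"][y0:y0+100,x0:x0+100],None,fx=4,fy=4,interpolation=cv2.INTER_CUBIC)
    q=proj(c,[[*tp[:2],.112]])[0]; q=((q-[x0,y0]+.5)*4-.5).astype(int)
    cv2.circle(im,tuple(int(k) for k in q),3,(255,0,0),-1); ims.append(im)
cv2.imwrite("pics/z4.png",np.hstack(ims)[:,:,::-1])
E
```

```text
{'time': 6.0, 'tool_pos': array([ 0.48268623, -0.32857001,  0.25826572]), 'orientation': array([-3.13913971e+00, -6.47252565e-04, -2.36413542e+00]), 'joint_pos': array([-7.28687871e-01,  5.95204552e-01,  1.54454884e+00, -9.56261994e-04,
        9.99433461e-01, -3.07642607e+00]), 'wrist_force': array([-0.27818696,  1.09276416,  5.91052454]), 'grip_width': 0.01308497636740231}
```

View pics/z4.png

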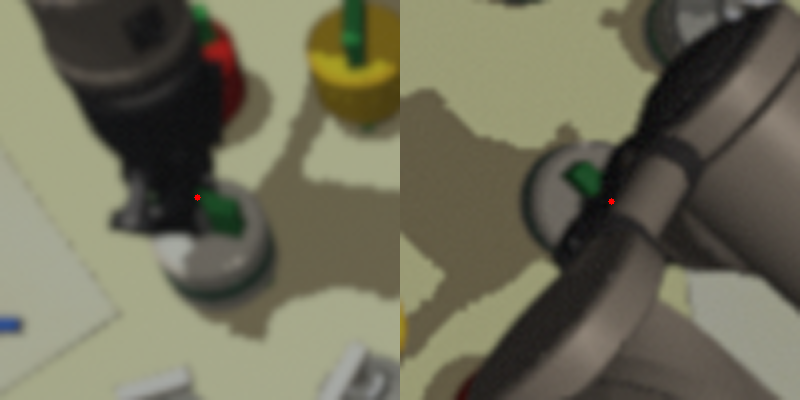

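The grip closed flush on the bar (13.1 mm). Next: lift, turn toward the slots and carry to above the socket.

>>> arm_command(
  linear=[
    [0,0,-0.01],
    [0,0,-0.02],
    [0,0,-0.03],
    [0,0,-0.03],
    [0,0,-0.03],
    [0,0,-0.02],
    [0,0,-0.01],
    [0,0,0],
    [0,0,0],
    [0,0,0],
    [0,0,0],
    [0,0,0],
  ],
  turn=[
    [0,0,0],
    [0,0,0],
    [0,0,0],
    [0,0,0],
    [0,0,0],
    [0,0,0],
    [0,0,0],
    [0,0,0.1],
    [0,0,0.1],
    [0,0,0.1],
    [0,0,0.12],
    [0,0,0],
  ],
)

```text
time: 7.3
tool_pos: [0.4823, -0.3282, 0.4066]
orientation: [3.141, -0.001, -2.785]
wrist_force: [0.1, -0.5, -3.0]
grip_width: 0.0131
grasp_force: 49.8
```

>>> arm_command(
  linear=[
    [-0.01185,0.02408,0],
    [-0.01185,0.02408,0],
    [-0.01185,0.02408,0],
    [-0.01185,0.02408,0],
    [-0.01185,0.02408,0],
    [-0.01185,0.02408,0],
    [-0.01185,0.02408,0],
    [-0.01185,0.02408,0],
    [-0.01185,0.02408,0],
    [-0.01185,0.02408,0],
    [-0.01185,0.02408,0],
    [-0.01185,0.02408,0],
    [-0.01185,0.02408,0],
    [-0.01185,0.02408,0],
    [-0.01185,0.02408,0],
    [-0.01185,0.02408,0],
    [-0.01185,0.02408,0],
    [-0.01185,0.02408,0],
    [-0.01185,0.02408,0],
    [-0.01185,0.02408,0],
  ],
  turn=[
    [0,0,0],
    [0,0,0],
    [0,0,0],
    [0,0,0],
    [0,0,0],
    [0,0,0],
    [0,0,0],
    [0,0,0],
    [0,0,0],
    [0,0,0],
    [0,0,0],
    [0,0,0],
    [0,0,0],
    [0,0,0],
    [0,0,0],
    [0,0,0],
    [0,0,0],
    [0,0,0],
    [0,0,0],
    [0,0,0],
  ],
)

```text
time: 9.3
tool_pos: [0.5359, 0.2069, 0.4063]
orientation: [-3.141, -0.002, -2.781]
wrist_force: [-1.0, -0.0, -2.3]
grip_width: 0.0131
grasp_force: 49.8
```

>>> arm_command(
  linear=[
    [0,0,0],
    [0,0,0],
    [0,0,0],
  ],
  turn=[
    [0,0,0],
    [0,0,0],
    [0,0,0],
  ],
)

```text
time: 9.6
tool_pos: [0.536, 0.2051, 0.4065]
orientation: [-3.14, -0.001, -2.783]
wrist_force: [-0.4, 0.4, -3.2]
grip_width: 0.0134
grasp_force: 49.9
```

```bash
python3 - <<'E'
from plant import bot, vision, job
import cv2,numpy as np,pickle
o=bot.get_obs(); print({k:o[k] for k in ("time","tool_pos","orientation","joint_pos","wrist_force","moment","grip_width")})
from h import *
ims=[];d={}
for n in("scene","top"):
    c=vision.camera(n); d[n]=c; tp=o["tool_pos"]
    u,v=proj(c,[[*tp[:2],.2]])[0].astype(int); x0,y0=u-50,v-50
    im=cv2.resize(c["img"][y0:y0+100,x0:x0+100],None,fx=4,fy=4,interpolation=cv2.INTER_CUBIC)
    th=np.linspace(0,2*np.pi,60)
    for r,z,col in((.038,tp[2]-.258+.078,(255,0,0)),(.026,tp[2]-.258,(0,0,255))):
        q=proj(c,np.stack([tp[0]+r*np.cos(th),tp[1]+r*np.sin(th),th*0+z],1)); q=((q-[x0,y0]+.5)*4-.5)
        cv2.polylines(im,[q.astype(np.int32)],True,col,1)
    ims.append(im)
pickle.dump(d,open("c1.pkl","wb"))
cv2.imwrite("pics/z5.png",np.hstack(ims)[:,:,::-1])
E
```

```text
{'time': 9.6, 'tool_pos': array([0.53599941, 0.20508602, 0.40651892]), 'orientation': array([-3.14010500e+00, -1.15311678e-03, -2.78347667e+00]), 'joint_pos': array([ 2.32314974e-01,  4.31193720e-01,  1.38169598e+00, -1.66886275e-03,
        1.32966063e+00, -1.69619889e+00]), 'wrist_force': array([-0.38263617,  0.43814905, -3.19590334]), 'moment': array([ 0.05691663,  0.09833473, -0.00998163]), 'grip_width': 0.013352911046402407}
```

View pics/z5.png

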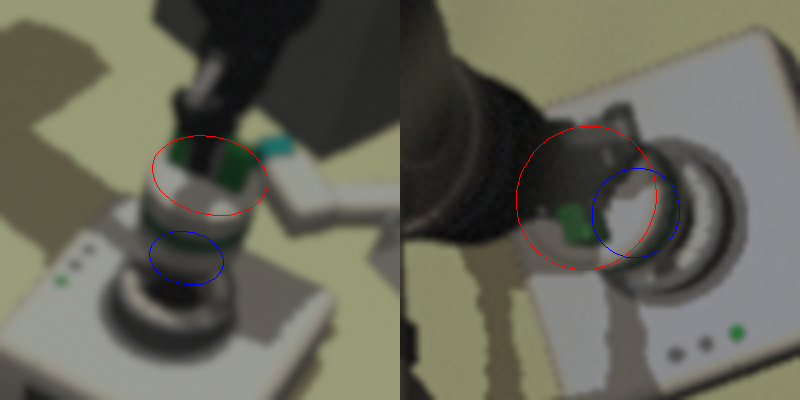

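```bash
python3 - <<'E'
import cv2,numpy as np,pickle
from h import *
d=pickle.load(open("c1.pkl","rb")); tp=np.array([.536,.2051,.4065]); b=np.array([np.cos(.36),np.sin(.36)])
th=np.linspace(0,2*np.pi,90); ims=[]; k=6
for n,dx in(("scene",(-33,-25)),("top",(-15,-33))):
    c=d[n]; u,v=proj(c,[[*tp[:2],.2]])[0].astype(int); x0,y0=u+dx[0],v+dx[1]
    im=cv2.resize(c["img"][y0:y0+80,x0:x0+66],None,fx=k,fy=k,interpolation=cv2.INTER_CUBIC)
    im=np.clip(im*1.6,0,255).astype(np.uint8)
    def cir(p,r,z,col):
        q=proj(c,np.stack([p[0]+r*np.cos(th),p[1]+r*np.sin(th),th*0+z],1)); q=((q-[x0,y0]+.5)*k-.5)
        cv2.polylines(im,[q.astype(np.int32)],True,col,1)
    for s,col in((0,(255,0,0)),(-.006,(0,0,255))):
        p=tp[:2]+s*b; cir(p,.038,.1485+.078,col); cir(p,.038,.1485+.026,col)
    cir((.5355,.2055),.044,.12,(0,255,255))
    ims.append(im)
cv2.imwrite("pics/z6.png",np.hstack(ims)[:,:,::-1])
E
```

```text
(no output)
```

View pics/z6.png

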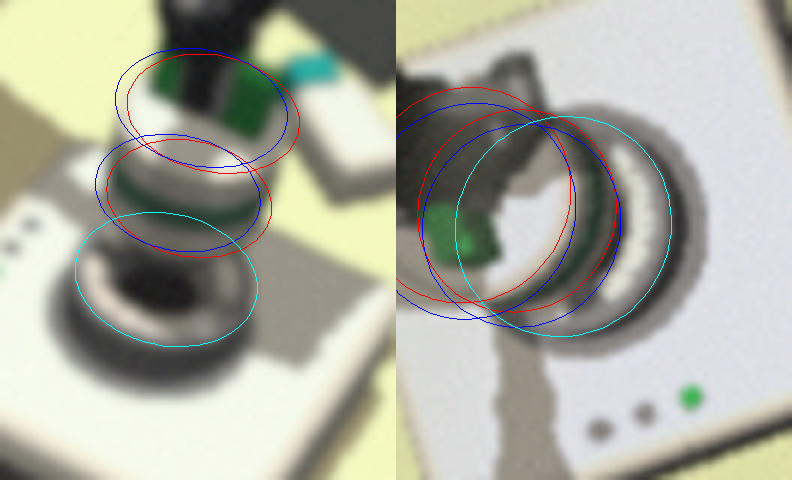

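The overlays show the cartridge axis within a few mm of the socket axis. That is inside the foot taper's tolerance, so I'll go down and feel.

>>> arm_command(
  linear=[
    [-0.002,0,0],
    [0,0,0.01],
    [0,0,0.01],
    [0,0,0.01],
    [0,0,0],
    [0,0,0],
  ],
  turn=[
    [0,0,0],
    [0,0,0],
    [0,0,0],
    [0,0,0],
    [0,0,0],
    [0,0,0],
  ],
)

```text
time: 10.3
tool_pos: [0.5379, 0.2065, 0.3763]
orientation: [-3.14, -0.001, -2.784]
wrist_force: [0.2, 0.2, -2.1]
grip_width: 0.013
grasp_force: 49.9
```

>>> arm_command(
  linear=[
    [0,0,0.002],
    [0,0,0.001],
    [0,0,0],
  ],
  turn=[
    [0,0,0],
    [0,0,0],
    [0,0,0],
  ],
)

```text
time: 10.6
tool_pos: [0.5378, 0.2066, 0.3741]
orientation: [-3.141, 0.0, -2.784]
wrist_force: [-1.8, 0.5, -0.3]
grip_width: 0.0131
grasp_force: 50.1
```

>>> arm_command(
  linear=[
    [0,0,0.002],
    [0,0,0],
    [0,0,0],
  ],
  turn=[
    [0,0,0],
    [0,0,0],
    [0,0,0],
  ],
)

```text
time: 10.9
tool_pos: [0.5374, 0.2066, 0.3717]
orientation: [-3.141, -0.002, -2.784]
wrist_force: [-2.4, 0.5, -0.5]
grip_width: 0.0134
grasp_force: 50.1
```

>>> arm_command(
  linear=[
    [0.0015,0,0],
    [0,0,0.002],
    [0,0,0],
  ],
  turn=[
    [0,0,0],
    [0,0,0],
    [0,0,0],
  ],
)

```text
time: 11.2
tool_pos: [0.5365, 0.206, 0.3694]
orientation: [-3.141, -0.001, -2.784]
wrist_force: [-1.5, 1.6, -3.0]
grip_width: 0.0129
grasp_force: 49.8
```

>>> arm_command(
  linear=[
    [0.001,0,0],
    [0,0,0.002],
    [0,0,0],
  ],
  turn=[
    [0,0,0],
    [0,0,0],
    [0,0,0],
  ],
)

```text
time: 11.5
tool_pos: [0.5357, 0.2056, 0.3676]
orientation: [-3.14, 0.0, -2.784]
wrist_force: [-0.2, 1.4, -3.2]
grip_width: 0.0136
grasp_force: 49.8
```

>>> arm_command(
  linear=[
    [0,0,0.001],
    [0,0,0.001],
    [0,0,0],
  ],
  turn=[
    [0,0,0],
    [0,0,0],
    [0,0,0],
  ],
)

```text
time: 11.8
tool_pos: [0.5357, 0.2056, 0.3658]
orientation: [-3.14, 0.0, -2.784]
wrist_force: [-1.0, 0.6, -1.3]
grip_width: 0.0133
grasp_force: 50.0
```

>>> arm_command(
  linear=[
    [0,0,0.001],
    [0,0,0.001],
    [0,0,0],
  ],
  turn=[
    [0,0,0],
    [0,0,0],
    [0,0,0],
  ],
)

```text
time: 12.1
tool_pos: [0.5357, 0.2057, 0.364]
orientation: [-3.14, 0.001, -2.784]
wrist_force: [-0.8, 2.2, 0.0]
grip_width: 0.0132
grasp_force: 50.2
```

>>> arm_command(
  linear=[
    [0,0,0.001],
    [0,0,0.001],
    [0,0,0],
  ],
  turn=[
    [0,0,0],
    [0,0,0],
    [0,0,0],
  ],
)

```text
time: 12.4
tool_pos: [0.5357, 0.2056, 0.3621]
orientation: [-3.14, 0.001, -2.784]
wrist_force: [-0.3, 3.2, 3.3]
grip_width: 0.0131
grasp_force: 50.6
```

>>> arm_command(
  linear=[
    [0,0,0.001],
    [0,0,0.001],
    [0,0,0],
  ],
  turn=[
    [0,0,0],
    [0,0,0],
    [0,0,0],
  ],
)

```text
time: 12.7
tool_pos: [0.5357, 0.2056, 0.36]
orientation: [-3.14, 0.001, -2.784]
wrist_force: [-0.7, 2.3, 4.3]
grip_width: 0.0131
grasp_force: 50.8
```

The lugs are through: force follows the sprung seat. Continuing down.

>>> arm_command(
  linear=[
    [0,0.0005,0.001],
    [0,0,0.001],
    [0,0,0],
  ],
  turn=[
    [0,0,0],
    [0,0,0],
    [0,0,0],
  ],
)

```text
time: 13.0
tool_pos: [0.5356, 0.2059, 0.3581]
orientation: [-3.14, 0.001, -2.784]
wrist_force: [-0.0, 0.9, 4.4]
grip_width: 0.013
grasp_force: 50.9
```

>>> arm_command(
  linear=[
    [0,0,0.001],
    [0,0,0.001],
    [0,0,0],
  ],
  turn=[
    [0,0,0],
    [0,0,0],
    [0,0,0],
  ],
)

```text
time: 13.3
tool_pos: [0.5356, 0.2059, 0.3562]
orientation: [-3.14, 0.001, -2.784]
wrist_force: [-0.1, 1.2, 5.6]
grip_width: 0.0127
grasp_force: 51.1
```

>>> arm_command(
  linear=[
    [0,0,0.001],
    [0,0,0.001],
    [0,0,0],
  ],
  turn=[
    [0,0,0],
    [0,0,0],
    [0,0,0],
  ],
)

```text
time: 13.6
tool_pos: [0.5357, 0.2059, 0.3544]
orientation: [-3.14, 0.001, -2.785]
wrist_force: [0.1, 1.1, 7.8]
grip_width: 0.0131
grasp_force: 51.3
```

>>> arm_command(
  linear=[
    [0,0,0.0007],
    [0,0,0],
    [0,0,0],
    [0,0,0],
    [0,0,0],
  ],
  turn=[
    [0,0,0],
    [0,0,0.05],
    [0,0,0.05],
    [0,0,0.05],
    [0,0,0],
  ],
)

```text
time: 14.1
tool_pos: [0.5356, 0.2058, 0.3539]
orientation: [-3.14, 0.001, -2.936]
wrist_force: [-0.4, 0.5, 7.1]
grip_width: 0.0131
grasp_force: 51.4
```

>>> arm_command(
  linear=[
    [0,0,0],
    [0,0,0],
    [0,0,0],
    [0,0,0],
    [0,0,0],
  ],
  turn=[
    [0,0,0.06],
    [0,0,0.06],
    [0,0,0.06],
    [0,0,0.06],
    [0,0,0],
  ],
)

```text
time: 14.6
tool_pos: [0.5356, 0.206, 0.3539]
orientation: [-3.141, 0.002, 3.107]
wrist_force: [-1.4, 1.6, 8.2]
grip_width: 0.0128
grasp_force: 51.3
```

```bash
python3 - <<'E'
from plant import bot
o=bot.get_obs(); print({k:o[k] for k in ("tool_pos","orientation","joint_pos","wrist_force","moment")})
E
```

```text
{'tool_pos': array([0.5355546 , 0.20598823, 0.3538809 ]), 'orientation': array([-3.14058323e+00,  1.64014844e-03,  3.10701632e+00]), 'joint_pos': array([ 0.23398674,  0.47345225,  1.46383107, -0.00150939,  1.20299621,
       -1.30169063]), 'wrist_force': array([-1.36415686,  1.57382637,  8.21035095]), 'moment': array([ 0.33007534,  0.38053362, -0.03340567])}
```

It turns freely, with only 0.03 N m of moment.

>>> arm_command(
  linear=[
    [0,0,0],
    [0,0,0],
    [0,0,0],
    [0,0,0],
    [0,0,0],
    [0,0,0],
  ],
  turn=[
    [0,0,0.08],
    [0,0,0.08],
    [0,0,0.08],
    [0,0,0.08],
    [0,0,0.08],
    [0,0,0],
  ],
)

```text
time: 15.2
tool_pos: [0.5356, 0.2062, 0.3539]
orientation: [3.141, 0.002, 2.706]
wrist_force: [-0.6, 2.8, 7.6]
grip_width: 0.0133
grasp_force: 51.3
```

>>> arm_command(
  linear=[
    [0,0,0],
    [0,0,0],
    [0,0,0],
    [0,0,0],
    [0,0,0],
    [0,0,0],
  ],
  turn=[
    [0,0,0.08],
    [0,0,0.08],
    [0,0,0.08],
    [0,0,0.08],
    [0,0,0.06],
    [0,0,0],
  ],
)

```text
time: 15.8
tool_pos: [0.5356, 0.2063, 0.354]
orientation: [3.14, 0.001, 2.327]
wrist_force: [0.7, 3.3, 7.8]
grip_width: 0.0135
grasp_force: 51.3
```

```bash
python3 - <<'E'
from plant import bot
o=bot.get_obs(); print({k:o[k] for k in ("tool_pos","orientation","joint_pos","wrist_force","moment")})
E
```

```text
{'tool_pos': array([0.53562931, 0.20634322, 0.35399096]), 'orientation': array([3.13991194e+00, 1.46387063e-03, 2.32693447e+00]), 'joint_pos': array([ 2.34322653e-01,  4.73452107e-01,  1.46350572e+00, -4.62298044e-04,
        1.20244815e+00, -5.21650734e-01]), 'wrist_force': array([0.7395753 , 3.29748259, 7.80625489]), 'moment': array([ 0.90858478,  0.22857785, -0.06975036])}
```

>>> arm_command(
  linear=[
    [0.0006,0.0005,0],
    [0,0,0],
    [0,0,0],
    [0,0,0],
    [0,0,0],
    [0,0,0],
  ],
  turn=[
    [0,0,0],
    [0,0,0.07],
    [0,0,0.07],
    [0,0,0.07],
    [0,0,0.06],
    [0,0,0],
  ],
)

```text
time: 16.4
tool_pos: [0.5357, 0.2069, 0.354]
orientation: [3.14, 0.002, 2.057]
wrist_force: [-0.1, 2.1, 7.3]
grip_width: 0.0131
grasp_force: 51.3
```

```bash
python3 - <<'E'
from plant import bot
o=bot.get_obs(); print({k:o[k] for k in ("tool_pos","orientation","joint_pos","wrist_force","moment")})
E
```

```text
{'tool_pos': array([0.53565907, 0.20685675, 0.35398796]), 'orientation': array([3.13977543e+00, 1.56583039e-03, 2.05688677e+00]), 'joint_pos': array([ 2.35344457e-01,  4.73859261e-01,  1.46282931e+00, -1.14246575e-03,
        1.20275538e+00, -2.50337508e-01]), 'wrist_force': array([-0.07076157,  2.08957541,  7.25504753]), 'moment': array([ 0.58441458,  0.15751429, -0.09942874])}
```

>>> arm_command(
  linear=[
    [0,0,0],
    [0,0,0],
    [0,0,0],
  ],
  turn=[
    [0,0,0.03],
    [0,0,0.03],
    [0,0,0],
  ],
)

```text
time: 16.7
tool_pos: [0.5357, 0.2069, 0.354]
orientation: [3.14, 0.001, 1.998]
wrist_force: [0.1, 2.4, 7.2]
grip_width: 0.0129
grasp_force: 51.3
```

```bash
python3 - <<'E'
from plant import bot
o=bot.get_obs(); print({k:o[k] for k in ("tool_pos","orientation","joint_pos","wrist_force","moment")})
E
```

```text
{'tool_pos': array([0.53565912, 0.20687581, 0.35399042]), 'orientation': array([3.13964970e+00, 1.49063857e-03, 1.99785338e+00]), 'joint_pos': array([ 2.35383712e-01,  4.73859701e-01,  1.46282136e+00, -1.17167796e-03,
        1.20272048e+00, -1.91254391e-01]), 'wrist_force': array([0.07736027, 2.43969592, 7.20220195]), 'moment': array([ 0.59374897,  0.16415746, -0.0148402 ])}
```

>>> arm_command(
  linear=[
    [0,0,0],
    [0,0,0],
    [0,0,0],
  ],
  turn=[
    [0,0,0.025],
    [0,0,0.025],
    [0,0,0],
  ],
)

```text
time: 17.0
tool_pos: [0.5357, 0.2069, 0.354]
orientation: [3.14, 0.001, 1.948]
wrist_force: [0.3, 2.6, 6.7]
grip_width: 0.013
grasp_force: 51.3
```

```bash
python3 - <<'E'
from plant import bot
o=bot.get_obs(); print({k:o[k] for k in ("orientation","wrist_force","moment")})
E
```

```text
{'orientation': array([3.13955152e+00, 1.48150622e-03, 1.94811668e+00]), 'wrist_force': array([0.33436465, 2.57463004, 6.74713618]), 'moment': array([0.54005907, 0.17764503, 0.05543377])}
```

>>> arm_command(
  linear=[
    [0,0,0],
    [0,0,0],
    [0,0,0],
  ],
  turn=[
    [0,0,0.02],
    [0,0,0.02],
    [0,0,0],
  ],
)

```text
time: 17.3
tool_pos: [0.5358, 0.2069, 0.354]
orientation: [3.139, 0.002, 1.909]
wrist_force: [1.4, 2.1, 7.1]
grip_width: 0.0129
grasp_force: 51.4
```

```bash
python3 - <<'E'
from plant import bot
o=bot.get_obs(); print({k:o[k] for k in ("orientation","wrist_force","moment")})
E
```

```text
{'orientation': array([3.13895184e+00, 1.76219394e-03, 1.90923607e+00]), 'wrist_force': array([1.41035297, 2.05048507, 7.14200901]), 'moment': array([ 0.64011831, -0.00957819,  0.50850443])}
```

The stop is felt (0.5 N m). Next: ease up slightly, let go and check.

>>> arm_command(
  linear=[
    [0,0,-0.001],
    [0,0,-0.001],
    [0,0,0],
  ],
  turn=[
    [0,0,0],
    [0,0,0],
    [0,0,0],
  ],
)

```text
time: 17.6
tool_pos: [0.5358, 0.2069, 0.355]
orientation: [3.141, 0.001, 1.909]
wrist_force: [3.9, 3.0, -1.0]
grip_width: 0.0133
grasp_force: 50.2
```

>>> arm_command(
  linear=[
    [0,0,0],
    [0,0,0],
    [0,0,0],
    [0,0,0],
    [0,0,0],
    [0,0,0],
    [0,0,-0.005],
    [0,0,-0.01],
    [0,0,-0.02],
    [0,0,-0.03],
    [0,0,-0.03],
    [0,0,-0.03],
    [0,0,0],
  ],
  turn=[
    [0,0,0],
    [0,0,0],
    [0,0,0],
    [0,0,0],
    [0,0,0],
    [0,0,0],
    [0,0,0],
    [0,0,0],
    [0,0,0],
    [0,0,0],
    [0,0,0],
    [0,0,0],
    [0,0,0],
  ],
  gripper=0.6,
)

```text
time: 18.9
tool_pos: [0.5353, 0.207, 0.4858]
orientation: [3.132, 0.002, 1.909]
wrist_force: [0.0, -0.4, -0.7]
grip_width: 0.0513
grasp_force: 0.0
```

>>> arm_command(
  linear=[
    [0,-0.02,-0.02],
    [0,-0.03,0],
    [0,-0.03,0],
    [0,-0.03,0],
    [0,-0.03,0],
    [0,-0.03,0],
    [0,0,0],
    [0,0,0],
  ],
  turn=[
    [0,0,0],
    [0,0,0],
    [0,0,0],
    [0,0,0],
    [0,0,0],
    [0,0,0],
    [0,0,0],
    [0,0,0],
  ],
)

```text
time: 19.7
tool_pos: [0.3747, 0.1505, 0.5007]
orientation: [3.14, 0.001, 1.909]
wrist_force: [0.3, -0.2, 0.1]
grip_width: 0.0515
grasp_force: 0.0
```

```bash
python3 - <<'E'
from plant import bot, vision, job
import cv2,numpy as np
o=bot.get_obs(); print({k:o[k] for k in ("time","tool_pos","orientation","wrist_force","grip_width")})
from h import *
ims=[];k=5;th=np.linspace(0,2*np.pi,90)
for n in("scene","top"):
    c=vision.camera(n)
    u,v=proj(c,[[.5357,.206,.17]])[0].astype(int); x0,y0=u-40,v-45
    im=cv2.resize(c["img"][y0:y0+90,x0:x0+80],None,fx=k,fy=k,interpolation=cv2.INTER_CUBIC)
    q=proj(c,np.stack([.5357+.038*np.cos(th),.206+.038*np.sin(th),th*0+.178],1)); q=((q-[x0,y0]+.5)*k-.5)
    cv2.polylines(im,[q.astype(np.int32)],True,(255,0,0),1)
    ims.append(im)
    p=green(c["img"],(x0,y0,x0+80,y0+90)).astype(np.float32); p=p[np.hypot(*(p-[u,v]).T)<20]
    vx,vy,x,y=cv2.fitLine(p,cv2.DIST_L2,0,.01,.01).ravel(); a,b=[at(c,x+s*vx*8,y+s*vy*8,.2) for s in(-1,1)]
    print(n,len(p),"bar yaw",np.arctan2(*(a-b)[1::-1]),(a+b)/2)
cv2.imwrite("pics/z7.png",np.hstack(ims)[:,:,::-1])
E
```

```text
{'time': 19.7, 'tool_pos': array([0.37472166, 0.1505317 , 0.50067217]), 'orientation': array([3.14017444e+00, 1.47538586e-03, 1.90875262e+00]), 'wrist_force': array([ 0.25089448, -0.2303513 ,  0.06017634]), 'grip_width': 0.05145640674958195}
scene 89 bar yaw -1.1154924392753993 [0.535485   0.20175364 0.2       ]
top 137 bar yaw 1.871061868150796 [0.53837504 0.20438421 0.2       ]
```

View pics/z7.png

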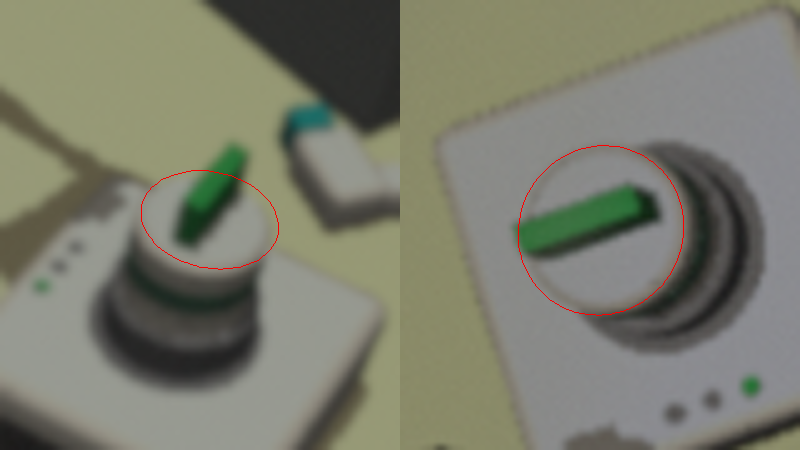

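It stands upright and centred with the bar at about 1.9 rad. A camera can't confirm a 3 mm rise into the pocket, so I'll regrip gently and test whether it resists turning back.

>>> arm_command(
  linear=[
    [0,0.03,0],
    [0,0.03,0],
    [0,0.03,0],
    [0,0.03,0],
    [0,0.03,0],
    [0,0.02,0],
    [0,0,0.03],
    [0,0,0.03],
    [0,0,0.03],
    [0,0,0.03],
    [0,0,0.015],
    [0,0,0.006],
    [0,0,0],
    [0,0,0],
  ],
  turn=[
    [0,0,0],
    [0,0,0],
    [0,0,0],
    [0,0,0],
    [0,0,0],
    [0,0,0],
    [0,0,0],
    [0,0,0],
    [0,0,0],
    [0,0,0],
    [0,0,0],
    [0,0,0],
    [0,0,0],
    [0,0,0],
  ],
)

```text
time: 21.2
tool_pos: [0.536, 0.207, 0.3598]
orientation: [3.14, 0.001, 1.909]
wrist_force: [-0.6, 0.3, 0.1]
grip_width: 0.0512
grasp_force: 0.0
```

>>> arm_command(
  linear=[
    [0,0,0],
    [0,0,0],
    [0,0,0],
    [0,0,0],
    [0,0,0],
    [0,0,0],
  ],
  turn=[
    [0,0,0],
    [0,0,0],
    [0,0,0],
    [0,0,0],
    [0,0,0],
    [0,0,0],
  ],
  gripper=0,
  force=25,
)

```text
time: 21.8
tool_pos: [0.5356, 0.2069, 0.36]
orientation: [3.139, 0.001, 1.909]
wrist_force: [1.1, 1.5, 6.1]
grip_width: 0.0137
grasp_force: 26.6
```

```bash
python3 - <<'E'
from plant import bot
o=bot.get_obs(); print({k:o[k] for k in ("tool_pos","orientation","wrist_force","moment","grip_width")})
E
```

```text
{'tool_pos': array([0.53564961, 0.20692216, 0.35997459]), 'orientation': array([3.13943329e+00, 1.44680385e-03, 1.90911101e+00]), 'wrist_force': array([1.0730103 , 1.50301339, 6.05047356]), 'moment': array([ 0.14926388, -0.39271665,  0.2356666 ]), 'grip_width': 0.013729478072915335}
```

>>> arm_command(
  linear=[
    [0,0,0],
    [0,0,0],
    [0,0,0],
  ],
  turn=[
    [0,0,-0.02],
    [0,0,-0.02],
    [0,0,0],
  ],
)

```text
time: 22.1
tool_pos: [0.5355, 0.2069, 0.3597]
orientation: [3.14, 0.001, 1.949]
wrist_force: [2.0, 1.1, 5.4]
grip_width: 0.0137
grasp_force: 24.3
```

```bash
python3 - <<'E'
from plant import bot
o=bot.get_obs(); print({k:o[k] for k in ("tool_pos","orientation","wrist_force","moment","grip_width")})
E
```

```text
{'tool_pos': array([0.53552307, 0.20686881, 0.35965901]), 'orientation': array([3.14041452e+00, 1.22545076e-03, 1.94885643e+00]), 'wrist_force': array([2.02428964, 1.13948172, 5.38449442]), 'moment': array([ 0.16817791, -0.35519265,  0.06336903]), 'grip_width': 0.01372312718213572}
```

>>> arm_command(
  linear=[
    [0,0,0],
    [0,0,0],
    [0,0,0],
    [0,0,0],
  ],
  turn=[
    [0,0,-0.02],
    [0,0,-0.02],
    [0,0,-0.02],
    [0,0,0],
  ],
)

```text
time: 22.5
tool_pos: [0.5354, 0.2069, 0.3594]
orientation: [3.141, 0.001, 2.009]
wrist_force: [1.0, 1.3, 5.2]
grip_width: 0.0138
grasp_force: 24.3
```

```bash
python3 - <<'E'
from plant import bot
o=bot.get_obs(); print({k:o[k] for k in ("tool_pos","orientation","wrist_force","moment","grip_width")})
E
```

```text
{'tool_pos': array([0.53541115, 0.20687195, 0.35937214]), 'orientation': array([3.14132568e+00, 1.03056166e-03, 2.00931412e+00]), 'wrist_force': array([1.0204413 , 1.31481303, 5.24684005]), 'moment': array([ 0.25261145, -0.26734706, -0.05699856]), 'grip_width': 0.013808377852888224}
```

The grip itself presses down about 6 N, which may have pushed the lugs out of the pocket. I'll repeat the lock: push down, twist to the stop, relax the twist, then rise slowly while watching the seat force.

>>> arm_command(
  linear=[
    [0,0,0],
    [0,0,0],
    [0,0,0.001],
    [0,0,0],
  ],
  turn=[
    [0,0,0],
    [0,0,0],
    [0,0,0],
    [0,0,0],
  ],
  force=50,
)

```text
time: 22.9
tool_pos: [0.5354, 0.2069, 0.3584]
orientation: [3.141, 0.001, 2.009]
wrist_force: [1.2, 1.4, 5.3]
grip_width: 0.0129
grasp_force: 53.9
```

>>> arm_command(
  linear=[
    [0,0,0.001],
    [0,0,0],
  ],
  turn=[
    [0,0,0],
    [0,0,0],
  ],
)

```text
time: 23.1
tool_pos: [0.5353, 0.2069, 0.3574]
orientation: [3.141, 0.001, 2.009]
wrist_force: [0.9, 1.0, 6.0]
grip_width: 0.0131
grasp_force: 53.9
```

>>> arm_command(
  linear=[
    [0,0,0.001],
    [0,0,0],
  ],
  turn=[
    [0,0,0],
    [0,0,0],
  ],
)

```text
time: 23.3
tool_pos: [0.5354, 0.2069, 0.3565]
orientation: [3.141, 0.001, 2.009]
wrist_force: [1.2, 0.3, 6.5]
grip_width: 0.0135
grasp_force: 54.1
```

The slope is 0.6 N/mm, which matches the seat, so it was about 20 mm deep, in the pocket, when regripped. Re-twisting to the stop and rising again.

>>> arm_command(
  linear=[
    [0,0,0.001],
    [0,0,0.001],
    [0,0,0],
    [0,0,0],
    [0,0,0],
    [0,0,0],
  ],
  turn=[
    [0,0,0],
    [0,0,0],
    [0,0,0.03],
    [0,0,0.03],
    [0,0,0.02],
    [0,0,0],
  ],
)

```text
time: 23.9
tool_pos: [0.5356, 0.2068, 0.3548]
orientation: [3.14, 0.002, 1.929]
wrist_force: [1.4, 1.1, 7.8]
grip_width: 0.0131
grasp_force: 54.1
```

```bash
python3 - <<'E'
from plant import bot
o=bot.get_obs(); print({k:o[k] for k in ("tool_pos","orientation","wrist_force","moment","grip_width")})
E
```

```text
{'tool_pos': array([0.53561837, 0.20683626, 0.35482727]), 'orientation': array([3.13999706e+00, 1.56575033e-03, 1.92868122e+00]), 'wrist_force': array([1.3900247 , 1.07663668, 7.7887388 ]), 'moment': array([ 0.21894913, -0.37504025,  0.12412831]), 'grip_width': 0.013064897467708893}
```

>>> arm_command(
  linear=[
    [0,0,-0.001],
    [0,0,0],
  ],
  turn=[
    [0,0,0],
    [0,0,0],
  ],
)

```text
time: 24.1
tool_pos: [0.5356, 0.2069, 0.3558]
orientation: [3.14, 0.001, 1.929]
wrist_force: [1.3, 1.7, 6.8]
grip_width: 0.0129
grasp_force: 54.1
```

>>> arm_command(
  linear=[
    [0,0,-0.001],
    [0,0,0],
  ],
  turn=[
    [0,0,0],
    [0,0,0],
  ],
)

```text
time: 24.3
tool_pos: [0.5356, 0.2069, 0.3567]
orientation: [3.14, 0.001, 1.929]
wrist_force: [2.6, 0.9, 5.9]
grip_width: 0.0129
grasp_force: 54.0
```

>>> arm_command(
  linear=[
    [0,0,-0.001],
    [0,0,0],
  ],
  turn=[
    [0,0,0],
    [0,0,0],
  ],
)

```text
time: 24.5
tool_pos: [0.5356, 0.2068, 0.3576]
orientation: [3.14, 0.001, 1.929]
wrist_force: [2.1, 1.2, 6.0]
grip_width: 0.0131
grasp_force: 54.0
```

>>> arm_command(
  linear=[
    [0,0,-0.001],
    [0,0,0],
  ],
  turn=[
    [0,0,0],
    [0,0,0],
  ],
)

```text
time: 24.7
tool_pos: [0.5356, 0.2069, 0.3585]
orientation: [3.141, 0.001, 1.929]
wrist_force: [2.9, 1.1, 6.0]
grip_width: 0.0132
grasp_force: 53.9
```

>>> arm_command(
  linear=[
    [0,0,-0.001],
    [0,0,0],
  ],
  turn=[
    [0,0,0],
    [0,0,0],
  ],
)

```text
time: 24.9
tool_pos: [0.5356, 0.2069, 0.3593]
orientation: [3.141, 0.001, 1.929]
wrist_force: [3.4, 0.9, 4.8]
grip_width: 0.0129
grasp_force: 53.7
```

>>> arm_command(
  linear=[
    [0,0,-0.001],
    [0,0,0],
  ],
  turn=[
    [0,0,0],
    [0,0,0],
  ],
)

```text
time: 25.1
tool_pos: [0.5355, 0.2069, 0.3601]
orientation: [3.141, 0.001, 1.929]
wrist_force: [4.1, 2.4, 3.0]
grip_width: 0.0129
grasp_force: 53.6
```

It rose over 5 mm against the seat before meeting the ceiling. Since it can go no deeper than 26 mm, it must be in the pocket. Releasing and retreating.

>>> arm_command(
  linear=[
    [0,0,0],
    [0,0,0],
    [0,0,0],
    [0,0,0],
    [0,0,0],
    [0,0,0],
    [0,0,-0.005],
    [0,0,-0.01],
    [0,0,-0.02],
    [0,0,-0.03],
    [0,0,-0.03],
    [0,0,-0.03],
    [0,-0.03,0],
    [0,-0.03,0],
    [0,-0.03,0],
    [0,-0.03,0],
    [0,-0.03,0],
    [0,0,0],
    [0,0,0],
  ],
  turn=[
    [0,0,0],
    [0,0,0],
    [0,0,0],
    [0,0,0],
    [0,0,0],
    [0,0,0],
    [0,0,0],
    [0,0,0],
    [0,0,0],
    [0,0,0],
    [0,0,0],
    [0,0,0],
    [0,0,0],
    [0,0,0],
    [0,0,0],
    [0,0,0],
    [0,0,0],
    [0,0,0],
    [0,0,0],
  ],
  gripper=0.6,
)

```text
time: 27.0
tool_pos: [0.3947, 0.1543, 0.4865]
orientation: [3.139, 0.002, 1.929]
wrist_force: [-0.7, 0.5, 0.5]
grip_width: 0.0515
grasp_force: 0.0
```

```bash
python3 - <<'E'
from plant import bot, vision, job
import cv2,numpy as np
from h import *
ims=[];k=5
for n in("scene","top"):
    c=vision.camera(n); u,v=proj(c,[[.5357,.206,.17]])[0].astype(int); x0,y0=u-40,v-45
    ims.append(cv2.resize(c["img"][y0:y0+90,x0:x0+80],None,fx=k,fy=k,interpolation=cv2.INTER_CUBIC))
    p=green(c["img"],(x0,y0,x0+80,y0+90)).astype(np.float32); p=p[np.hypot(*(p-[u,v]).T)<20]
    vx,vy,x,y=cv2.fitLine(p,cv2.DIST_L2,0,.01,.01).ravel(); a,b=[at(c,x+s*vx*8,y+s*vy*8,.2) for s in(-1,1)]
    print(n,len(p),"bar yaw",np.arctan2(*(a-b)[1::-1]),(a+b)/2)
cv2.imwrite("pics/z8.png",np.hstack(ims)[:,:,::-1])
E
```

```text
scene 89 bar yaw -1.1068878511777596 [0.5351343  0.20177402 0.2       ]
top 132 bar yaw 1.8825132770602284 [0.53809068 0.20507985 0.2       ]
```

View pics/z8.png

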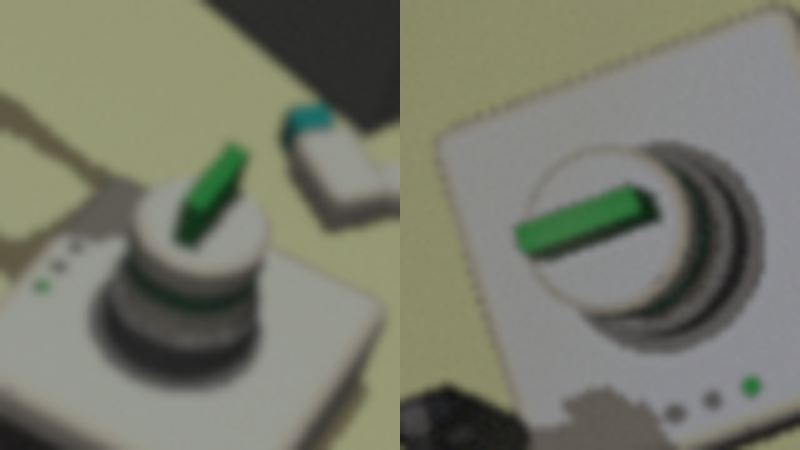

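The cartridge stands upright in the socket with its bar across the slots, in the same place as after the first release, and the gripper is clear.

```bash
python3 -c "
from plant import job
print(job.hand_in())"
```

```text
the job is handed in; nothing more can be done
None
```

I fitted, twisted and locked the fresh cartridge in the socket, let go of it upright, and handed in the job at about 27 s; the hand-in returned no verdict, and the rise into the locking pocket was judged by feel, not seen.

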